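# Staining jar onto the fold-down drying peg

## Robot

A 7-joint arm with a two-finger parallel gripper is mounted at the origin on the work surface. World frame = base frame: x ahead of the robot, y to its left, z up, the work surface at z = 0. Lengths are in m, angles in rad, forces in N, time in s.
With the tool pointing down it reaches from about 0.4 to 0.875 m from the base axis. Payload 6.5 kg.
Tool frame: the origin (TCP) lies at the very end of the fingers, on their centre line; the grasp point (between the pads) lies hold_point_z behind it (hold_point_z is the distance from the TCP to the grasp point, in m); y points along the fingers, z is the direction in which the jaws open and shut, and the axes are right-handed (so a half turn about y gives the same grasp; the last joint's range is limited). The gripper opens to 85 mm and grips with 20 to 120 N. Pads are 22 mm wide; open, the fingers measure 114 mm over their backs; the gripper's body (76 mm by 85 mm) begins 54 mm behind the grasp point. The pads swing forward as they close: fully open they stand 13 mm farther back than shut.
Start: joints at [-1.274, 0.536, -0.004, 1.538, 0.003, 1.067, -0.071], TCP at [0.231, 0.608, 0.231] pointing down, gripper open.
Joint ranges: [-2.7, 2.7], [-0.37, 2.16], [-1.27, 1.26], [0.24, 2.4], [-1.31, 4.45], [0.19, 1.91], [-2.76, 2.76]. Speed limits (rad/s): [2.39, 2.39, 3.14, 3.14, 3.14, 3.14, 3.14].

## Interface

Orientations are given as a unit quaternion [x, y, z, w].
In Python, from plant import * gives the robot as it stands.
- The arm moves only by the tool step_arm, never from a script. Its argument "increments" is a list of rows, each a list of 5 numbers: the shift along the tool's x, y, z in mm, then the turn about the tool's y in rad, then the opening in per cent of the stroke, from 0 (shut) to 100 (fully open). A call has 1 to 10 rows; each row shifts and turns the commanded pose from where the row before left it, along the tool's axes as they then stand; what a row does not reach is not made up. A row lasts 1/10 s, in which the tool goes at most 50 mm and 8.59 degrees, less where a joint would pass 70% of its speed; a pose out of reach is approached as far as the arm can. A call with a gripper value outside its range is refused whole. The fingers move at their own pace and stop on an object; "squeeze" is the grip in N (left out, the last holds). Time passes only in rows, so rows that do not move let the fingers close. It gives the time, the measured TCP pose, the force and the opening at its end, in the units of the state.
- state(): the state, without advancing time (a new reading comes with each control period).
- snapshot(name): name is "side" or "top"; returns a dict with "frame" (480x640x3 uint8, red, green, blue), "z_map" (480x640 float32, m along the optical axis (not along the pixel's ray), 0 where there is no reading), "fx", "fy", "cx", "cy" (pixels), "dist" ([k1, k2, p1, p2, k3] as OpenCV has them; the pictures are not rectified), "R" (3x3) and "t" (3): a world point X has camera coordinates R X + t. Camera axes: x right, y down, z forward; pixel columns grow to the right and rows downward; lengths in m; the calibration is good to about 2 mm. A picture is of the moment at which its call begins.
- job_done(): hands the job in, once; it reports no verdict.
The state is a dict: "t": time; "joint_pos": joint angles; "dq": joint speeds; "joint_efforts": joint torques, N m; "tcp_pos": TCP position; "tcp_rot": TCP orientation; "contact_force": force on the tool from outside, world axes, zero at the start; "wrist_torque": the same for the moment, N m; "grip_width": finger opening in m.
Only numpy, scipy, OpenCV 4.12 (cv2) and the standard library are available. Lean on these libraries where they do the work, as an engineer would, in place of code of your own. Each camera call takes 0.05 s, during which the arm holds its last target. There are 200 camera calls.

## Task

Put the rinsed square jar away to drain on the drying stand. First fold the stand's peg arm down flat, lay the jar on its side in the stand's channel with its open mouth towards the peg and clear of it, then push it along until its rim is fully home against the plate at the peg's root. Finally swing the arm all the way up by its handle so that the jar stands mouth down on the upright peg; leave the other things on the bench where they are.

Things in the scene. Friction and masses are not known exactly. Their poses are not given: they have to be found in the camera images.
- jar: Plain white square plastic jar, one end open: 60 x 60 mm outside, 100 mm long, walls 4 mm (52 x 52 x 88 mm inside), 0.1 to 0.2 kg; the last 8 mm of the closed end is a narrower foot, 44 x 44 mm. At the start it lies on its side on the bench. Origin: mid length, 30 mm below its axis, on the side it lies on; x runs along the jar and points out of the mouth, z up as it lies.
- jar_mouth (a point): Centre of the jar's open mouth, in the plane of the rim: 50 mm along jar x and 30 mm along jar z from its origin. Axes as the jar's.
- jar_base (a point): Centre of the end face of the jar's foot (closed end): 50 mm along -x and 30 mm along z from the jar's origin. Axes as the jar's.
- stand: Drying stand, fixed to the bench: white base plate 310 x 110 x 12 mm (x -215 to +95 mm of the origin) with an aluminium channel and, at the channel's end, the hinged peg arm. Origin on the bench under the hinge; x runs along the channel towards the arm's plate, z up. With the jar home and the arm flat, the jar's closed end is at x = -100 mm.
- channel (a point): Middle of the channel floor where the jar can be laid: stand x = -140 mm, y = 0, 26 mm above the bench; axes as the stand's. A jar with its mid length here has its mouth 25 mm short of the peg's end. The channel is 68 mm wide between two rails, 8 mm thick, tops 40 mm above the bench; it spans x -210 to -30 mm and is open at both ends.
- stand_hinge (a point): Middle of the peg arm's hinge axis, above the stand's origin, 22 mm above the bench; the axis is the stand's y axis. Axes as the stand's.
- peg_arm (a joint): Peg arm angle, rad: 0 = folded flat (stop; peg level, pointing to -x of the stand over the channel, 56 mm above the bench, in line with a jar lying there); 1.571 = all the way up (stop; peg upright). Found partly raised. The hinge is stiff (0.35 N m) and the arm stays where it is left; moving it takes 2 to 6 N at the handle.
- peg_root (a point): Centre of the peg's root on its black plate (76 mm wide, 74 mm tall, upright when the arm is flat), 34 mm above the hinge then. Axes turn with the arm and equal the stand's when it is flat; -x points to the peg's tip. A jar that is home has its mouth centre here, within the peg's 6 mm play.
- peg_tip (a point): Centre of the end of the grey round peg, 65 mm from the root. The peg is 40 mm in diameter, its last 18 mm tapered to 20 mm. Axes as peg_root's.
- peg_handle (a point): Middle of the black round handle bar (18 mm thick, 75 mm long, parallel to the hinge), on a steel lever 37 mm nearer the channel. 120 mm from the hinge axis, at stand y = 115 mm. Arm flat: it leans 25 degrees from upright to -x, 131 mm above the bench; arm up: 65 degrees to +x, 73 mm. Moving it to +x raises the peg. Pinch it from above across x; it turns in the fingers.
- pot: Bystander: small amber capped pot, closed, 52 mm diameter, 50 mm tall, standing. Origin: centre of its underside.
- eyepiece: Bystander: black microscope eyepiece standing on end, 48 mm diameter, 68 mm tall. Origin: centre of its underside.
- driver: Bystander: screwdriver, 180 mm long, lying on the bench; x along it, from handle to tip.
Not all that is in view belongs to the job. Several things look just like the jar: the one meant starts farthest to the robot's left.

How it is judged:
On the way, in this order (a step that is already met when the one before it is completed fails the run):
1. the peg arm is folded down flat (within 0.07 rad) (value of joint peg_arm below 0.07 rad), for 0.2 s.
2. the jar lies level in the channel, mouth towards the peg (mouth centre 30 to 130 mm short of the plate, both ends within 8 mm of the channel's centre line), arm flat (value of joint peg_arm below 0.07 rad and x of jar_mouth in the frame of stand between -0.13 and -0.03 m and x of jar in the frame of stand below -0.08 m and y of jar_base in the frame of stand between -0.008 and 0.008 m and y of jar_mouth in the frame of stand between -0.008 and 0.008 m and z of each of jar_base, jar_mouth in the frame of stand below 0.062 m), for 0.2 s.
3. the jar is fully home over the peg with the arm still flat: rim within 8 mm of the plate, mouth centre within 16 mm of the peg's root (value of joint peg_arm below 0.07 rad and x of jar_mouth in the frame of peg_root above -0.008 m and distance between jar_mouth and peg_root below 0.016 m), for 0.2 s.
At the end, for the whole second after the job is handed in: The peg arm is all the way up (over 1.5 rad) and the jar stands mouth down on the upright peg, within 8 degrees of vertical, rim within 8 mm of the plate and mouth centre within 16 mm of the peg's root, released and at rest (value of joint peg_arm above 1.5 rad and angle between jar's own x axis and vertical above 3 rad and x of jar_mouth in the frame of peg_root above -0.008 m and distance between jar_mouth and peg_root below 0.016 m and linear speed of jar below 0.02 m/s and angular speed of jar below 0.1 rad/s); the robot touches nothing.
It fails at once if the capped pot is moved by more than 25 mm (distance of pot from where it was at the start of the episode above 0.025 m).
It fails at once if the eyepiece is moved by more than 25 mm (distance of eyepiece from where it was at the start of the episode above 0.025 m).
It fails at once if the screwdriver is moved by more than 25 mm (distance of driver from where it was at the start of the episode above 0.025 m).
It also fails if it takes over 72 s, if anything falls off the work surface, if the arm or the gripper's body presses on something with over 40 N, if the wrist force passes 120 N, or if a joint passes its speed limit or range.

## Working session

There is one attempt and no reset: what is moved stays moved. The work goes in short steps, Python scripts to look and compute and a tool call to move; the robot and the scene stay as the last step left them, time stands still between calls to the robot, and variables do not carry over. Pictures are saved under pics/ and viewed, about 8 in all and at most 12, crops included, and the job is handed in when it is done.

Besides the shell and the picture viewer there is one more tool, called after "Emit:" as name(argument=value, ...), one argument or row to a line, values as JSON. step_arm: Moves the arm, as the interface text tells. Its arguments: {"type":"object","properties":{"increments":{"type":"array"},"squeeze":{"type":"number"}},"required":["increments"]}

```bash
ls; mkdir -p pics
python3 - <<'E'
from plant import *
import cv2,numpy as np,pickle
s=state();print(s)
for n in("side","top"):
    d=snapshot(n);pickle.dump(d,open(n+'0.pkl','wb'));cv2.imwrite(f'pics/{n}0.png',d['frame'][:,:,::-1]);print(n,d['fx'],d['dist'],d['R'],d['t'])
E
```

```text
pics
{'t': 0.0, 'joint_pos': array([-1.2741951 ,  0.53714514, -0.00443605,  1.53887542,  0.0026132 ,
        1.06730203, -0.07119095]), 'dq': array([-1.50692788e-03,  2.62700434e-05,  1.53707558e-05, -8.67654361e-04,
        1.33293027e-03, -1.53570208e-03,  1.64850094e-04]), 'joint_efforts': array([-5.97104395e-05, -5.83412576e+01,  1.04880799e+00, -2.59104270e+01,
        1.24146018e-02,  9.46046115e-03,  1.61395462e-05]), 'tcp_pos': array([0.23047934, 0.6070892 , 0.23042585]), 'tcp_rot': array([ 0.69611628, -0.12759871,  0.12747653, -0.69490318]), 'contact_force': array([ 0.11031837, -0.41132913,  0.34009882]), 'wrist_torque': array([ 0.01961976, -0.00615885, -0.03055344]), 'grip_width': 0.0855761192075103}
side 472.8817214449306 [0.02341505 0.         0.         0.         0.        ] [[ 0.99202332 -0.12380747  0.02369496]
 [-0.05400197 -0.58725979 -0.80759503]
 [ 0.11390139  0.79987352 -0.58926125]] [-0.54147612  0.16185223  0.93117342]
top 623.6894399601579 [-0.12970837  0.          0.          0.          0.        ] [[-0.01015763 -0.99977075 -0.01884869]
 [-0.99004138  0.01270202 -0.14020241]
 [ 0.14040968  0.01723686 -0.98994344]] [0.10694582 0.57866902 1.39437228]
```

View pics/top0.png

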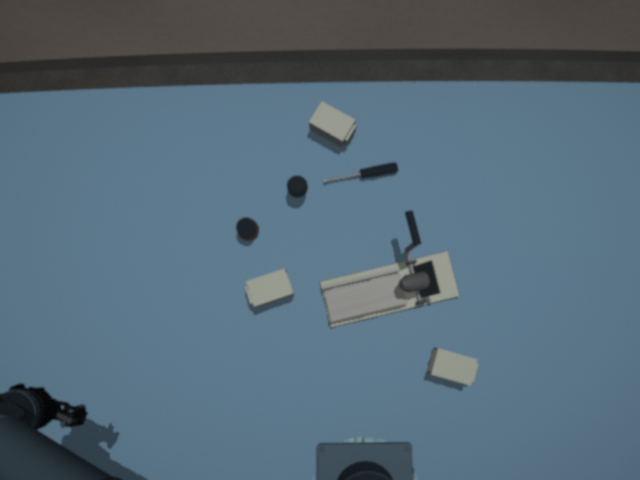

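View pics/side0.png

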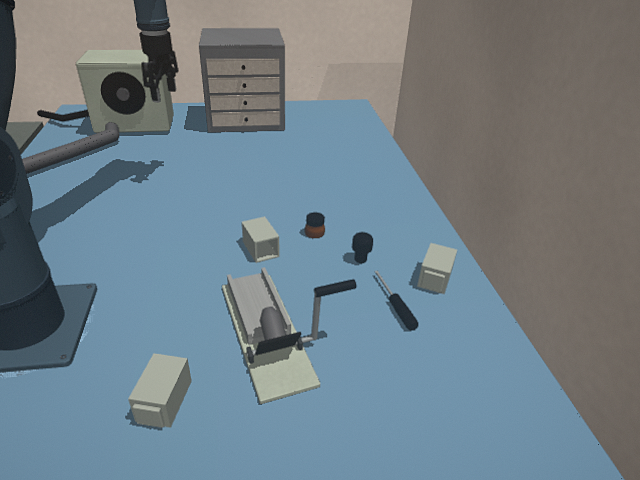

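Candidates for the jar, by top-view pixel, are (269,288), (333,122) and (454,366). The white stand base at about (390,290) could also be mistaken for one. Farthest to the robot's left (+y is image left) is (269,288), which is (261,238) in the side view, with its open mouth facing the stand.

```bash
cat > h.py <<'E'
import cv2,numpy as np,pickle
def cal(d): return np.array([[d['fx'],0,d['cx']],[0,d['fy'],d['cy']],[0,0,1.]]),np.array(d['dist'])
def ray(d,uv):
    K,D=cal(d);p=cv2.undistortPoints(np.float64(uv).reshape(-1,1,2),K,D).reshape(-1,2)
    return -d['R'].T@d['t'],np.c_[p,np.ones(len(p))]
def plane(d,uv,z):
    c,p=ray(d,uv);r=p@d['R'];return c+r*((z-c[2])/r[:,2])[:,None]
def cloud(d,box):  # box u0,v0,u1,v1 -> pts, colours, pixels
    u,v=np.meshgrid(np.arange(box[0],box[2]),np.arange(box[1],box[3]));uv=np.c_[u.ravel(),v.ravel()]
    z=d['z_map'][uv[:,1],uv[:,0]];_,p=ray(d,uv)
    X=(p*z[:,None]-d['t'])@d['R'];k=z>0
    return X[k],d['frame'][uv[k,1],uv[k,0]].astype(int),uv[k]
def rect(P):
    r=cv2.minAreaRect(np.float32(P[:,:2]*1000));return np.round(r[0],1),np.round(r[1],1),round(r[2],1),np.round(cv2.boxPoints(r)).tolist()
def tri(d1,u1,d2,u2):
    c1,p1=ray(d1,[u1]);c2,p2=ray(d2,[u2]);a=(p1@d1['R'])[0];b=(p2@d2['R'])[0]
    s=np.linalg.lstsq(np.c_[a,-b],c2-c1,rcond=None)[0];A=c1+a*s[0];B=c2+b*s[1]
    return (A+B)/2,np.linalg.norm(A-B)
def load(n):return pickle.load(open(n+'.pkl','rb'))
E
python3 - <<'E'
from h import *
T,S=load('top0'),load('side0')
for n,d,b in(('top',T,(235,255,305,320)),('side',S,(230,205,290,270))):
    X,c,uv=cloud(d,b);w=(c.min(1)>120)&(c[:,0]>c[:,2]-0);print(n,w.sum(),'z pct',np.percentile(X[w,2],[5,25,50,75,95]).round(3))
    k=w&(abs(X[:,2]-.06)<.006);print('jar top',k.sum(),rect(X[k]))
    k=w&(X[:,2]>.045)&(X[:,2]<.055);print(' lower',k.sum(),X[k].mean(0).round(3))
for n,d,b in(('top',T,(310,240,470,335)),('side',S,(215,260,330,410))):
    X,c,uv=cloud(d,b)
    for lo,hi in((.007,.018),(.02,.031),(.035,.045)):
        k=(X[:,2]>lo)&(X[:,2]<hi)&(c.max(1)>80);k&=(c[:,0]>c[:,2]-15);print(n,lo,k.sum(),rect(X[k]))
for n,d,b in(('top',T,(385,205,430,275)),('side',S,(295,270,365,350))):
    X,c,uv=cloud(d,b);k=(c.max(1)<70)&(X[:,2]>.06);print(n,'handle',k.sum(),rect(X[k]),X[k].mean(0).round(3),np.percentile(X[k,2],[5,50,95]).round(3),rect(uv[k]/1000.))
E
python3 - <<'E'
from h import *
S=load('side0')['frame'][:,:,::-1];T=load('top0')['frame'][:,:,::-1]
a=cv2.resize(S[200:410,205:375],None,fx=2.8,fy=2.8,interpolation=3);b=cv2.resize(T[200:340,235:470],None,fx=1.36,fy=1.36)
cv2.imwrite('pics/crop1.png',a)
E
```

```text
top 1048 z pct [0.054 0.058 0.06  0.062 0.064]
jar top 978 (array([461.1, 213.6]), array([57. , 96.1]), 18.1, [[419.0, 250.0], [449.0, 159.0], [503.0, 177.0], [473.0, 268.0]])
 lower 76 [0.453 0.228 0.053]
side 631 z pct [0.005 0.061 0.062 0.063 0.064]
jar top 557 (array([462.4, 208.7]), array([59.9, 92.5]), 18.2, [[419.0, 243.0], [448.0, 155.0], [505.0, 174.0], [476.0, 262.0]])
 lower 0 [nan nan nan]
top 0.007 1994 (array([458.4, -64.5]), array([110.5, 309.9]), 13.0, [[370.0, 74.0], [439.0, -228.0], [547.0, -203.0], [477.0, 99.0]])
top 0.02 2188 (array([470.6, -59.6]), array([117.5, 295.9]), 9.9, [[387.0, 76.0], [438.0, -215.0], [554.0, -195.0], [503.0, 96.0]])
top 0.035 533 (array([452.5, -26.5]), array([ 99.2, 223.5]), 11.0, [[383.0, 74.0], [425.0, -146.0], [522.0, -127.0], [480.0, 93.0]])
side 0.007 3417 (array([451.9, -33.6]), array([109.9, 379.5]), 12.7, [[357.0, 139.0], [440.0, -231.0], [547.0, -207.0], [464.0, 164.0]])
side 0.02 1644 (array([470.1, -23.1]), array([133.3, 220.2]), 9.6, [[386.0, 74.0], [423.0, -143.0], [554.0, -121.0], [517.0, 97.0]])
side 0.035 588 (array([454.2, -28. ]), array([115.1, 235.4]), 24.3, [[353.0, 56.0], [450.0, -159.0], [555.0, -112.0], [458.0, 103.0]])
top handle 345 (array([ 550.1, -120.8]), array([136.,  38.]), 11.4, [[480.0, -116.0], [487.0, -153.0], [621.0, -126.0], [613.0, -89.0]]) [ 0.553 -0.114  0.123] [0.065 0.147 0.154] (array([415. , 243.8]), array([65.6, 17.6]), 74.9, [[398.0, 214.0], [415.0, 210.0], [432.0, 273.0], [415.0, 278.0]])
side handle 405 (array([ 558.6, -119.4]), array([124.4,  25.9]), 25.2, [[497.0, -134.0], [508.0, -158.0], [620.0, -105.0], [609.0, -81.0]]) [ 0.575 -0.115  0.142] [0.085 0.148 0.153] (array([318.2, 302.5]), array([26. , 83.3]), 48.1, [[279.0, 321.0], [341.0, 265.0], [358.0, 284.0], [296.0, 340.0]])<stdin>:6: RuntimeWarning: Mean of empty slice.
  ret = um.true_divide(
```

View pics/crop1.png

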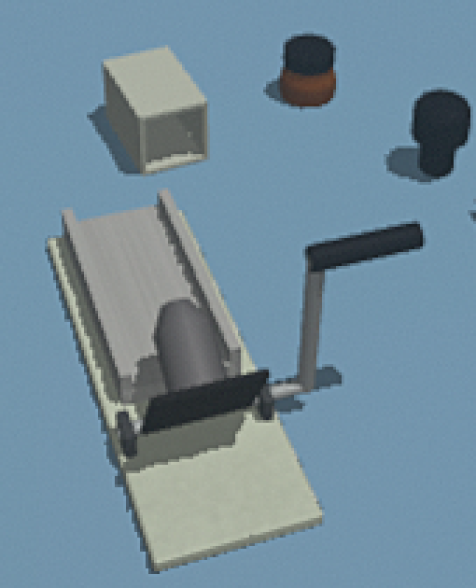

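The crop confirms the choice: the jar in the side view at (261,238) is lying down with its mouth towards the stand. The arm is partly raised and the handle bar runs from about side (318,290) to (355,284). Next I'll refine the handle and the tool axes.

```bash
cat >> h.py <<'E'
O=np.array([.4718,-.1230,0]);a=np.arctan2(-.975,.2226)
SX=np.array([np.cos(a),np.sin(a),0]);SY=np.array([-SX[1],SX[0],0]);ZZ=np.array([0,0,1.])
W2S=np.array([SX,SY,ZZ])
def st(X):return (np.atleast_2d(X)-O)@W2S.T   # world->stand
E
python3 - <<'E'
from h import *
import plant
from plant import *
from scipy.spatial.transform import Rotation as R
print([k for k in dir(plant) if k[0]!='_'],getattr(plant,'hold_point_z',None))
s=state();M=R.from_quat(s['tcp_rot']).as_matrix();print(M.round(3))
for n,b in(('top',(385,205,430,250)),('side',(310,270,365,305))):
    d=load(n+'0');X,c,uv=cloud(d,b);k=(c.max(1)<70)&(X[:,2]>.13);P=st(X[k])*1000
    print(n,k.sum(),'stand mm pct',np.percentile(P,[3,50,97],axis=0).round(1))
d=load('top0');print('bar axis ends in px -> stand z=141:')
X,c,uv=cloud(d,(385,205,430,250));k=(c.max(1)<70)&(X[:,2]>.13)
print(st(plane(d,uv[k],.145)).mean(0).round(4))
E
```

```text
['PlanningError', 'hold_point_z', 'job_done', 'snapshot', 'state'] 0.0187
[[ 0.935 -0.     0.355]
 [-0.355 -0.002  0.935]
 [ 0.    -1.    -0.002]]
top 223 stand mm pct [[ -0.5  75.  143.6]
 [  5.8 107.6 149.6]
 [ 12.2 142.7 155. ]]
side 369 stand mm pct [[  6.8  74.2 139.6]
 [ 13.6 108.6 149.1]
 [ 16.6 145.  153.2]]
bar axis ends in px -> stand z=141:
[0.0064 0.1089 0.145 ]
```

Emit:
step_arm(
  increments=[
    [0,0,0,-0.147,100],
    [0,0,0,-0.147,100],
    [0,0,0,-0.147,100],
    [0,0,0,-0.147,100],
    [9,0,-39,0,100],
    [9,0,-39,0,100],
    [9,0,-39,0,100],
    [9,0,-39,0,100],
    [9,0,-39,0,100],
    [9,0,-39,0,100],
  ],
  squeeze=40,
)

```text
t: 1.1
tcp_pos: [0.336, 0.3898, 0.2311]
tcp_rot: [0.703, 0.079, -0.08, -0.702]
contact_force: [1.0, -0.0, 1.1]
grip_width: 0.0854
```

Emit:
step_arm(
  increments=[
    [9,0,-39,0,100],
    [9,0,-39,0,100],
    [9,0,-39,0,100],
    [9,0,-39,0,100],
    [9,0,-39,0,100],
    [9,0,-39,0,100],
    [9,0,-39,0,100],
    [9,0,-39,0,100],
    [9,0,-39,0,100],
    [9,0,-39,0,100],
  ],
)

```text
t: 2.1
tcp_pos: [0.5107, 0.03, 0.2312]
tcp_rot: [-0.703, -0.079, 0.08, 0.703]
contact_force: [-0.2, -0.2, 0.6]
grip_width: 0.0854
```

```bash
cat >> h.py <<'E'
def where():
    from plant import state
    from scipy.spatial.transform import Rotation as R
    s=state();M=R.from_quat(s['tcp_rot']).as_matrix();p=s['tcp_pos']
    print('t',round(s['t'],2),'tcp',(p*1000).round(1),'stand mm',(st(p)*1000).round(1),'tool z',M[:,2].round(4),'x',M[:,0].round(3),'F',s['contact_force'].round(1),'grip',round(s['grip_width'],4),'q7',s['joint_pos'].round(2));return s,M
E
python3 - <<'E'
from h import *
s,M=where()
tgt=O+.007*SX+.111*SY+[0,0,.200]
print('to handle above (tool mm)',((tgt-s['tcp_pos'])@M*1000).round(1),'yaw err',np.degrees(np.arctan2(*(np.array([-M[:,2]@SY,-M[:,2]@SX])))).round(2))
E
```

```text
t 2.1 tcp [510.7  30.  231.2] stand mm [[-140.5   72.   231.2]] tool z [-2.234e-01  9.747e-01  1.000e-04] x [ 0.975  0.223 -0.   ] F [-0.2 -0.2  0.6] grip 0.0854 q7 [-0.25  0.3   0.12  1.91 -0.05  0.94  1.69]
to handle above (tool mm) [  38.9   31.1 -147.6] yaw err 0.05
```

Emit:
step_arm(
  increments=[
    [10,0,-37,0,100],
    [10,0,-37,0,100],
    [10,0,-37,0,100],
    [10,0,-37,0,100],
    [0,0,0,0,100],
    [0,30,0,0,100],
    [0,30,0,0,100],
    [0,30,0,0,100],
    [0,19,0,0,100],
    [0,0,0,0,100],
  ],
)

```text
t: 3.1
tcp_pos: [0.5798, -0.1027, 0.1193]
tcp_rot: [-0.702, -0.078, 0.082, 0.703]
contact_force: [-0.9, 1.0, 0.4]
grip_width: 0.0856
```

Run:
```python
from h import *
from plant import *
where();d=snapshot('side');f=d['frame'][:,:,::-1]
cv2.imwrite('pics/g1.png',cv2.resize(f[200:400,200:440],None,fx=3,fy=3,interpolation=cv2.INTER_CUBIC)[:600,:720])
```

```text
t 3.1 tcp [ 579.8 -102.7  119.3] stand mm [[  4.2 109.8 119.3]] tool z [-0.2239  0.9746  0.0023] x [ 0.975  0.224 -0.006] F [-0.9  1.   0.4] grip 0.0856 q7 [-0.01  0.58  0.15  1.79 -0.12  0.79  2.  ]
```

View pics/g1.png

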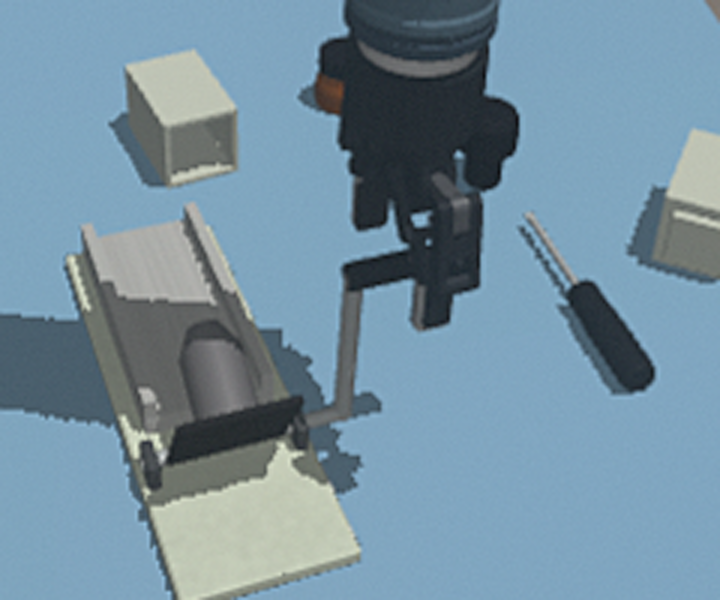

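The fingers straddle the bar: the near finger is at crop (435,290), with the bar passing between. I'll close and see where the bar sits.

Emit:
step_arm(
  increments=[
    [0,0,0,0,0],
    [0,0,0,0,0],
    [0,0,0,0,0],
    [0,0,0,0,0],
    [0,0,0,0,0],
    [0,0,0,0,0],
    [0,0,0,0,0],
    [0,0,0,0,0],
  ],
  squeeze=40,
)

```text
t: 3.95
tcp_pos: [0.5829, -0.104, 0.123]
tcp_rot: [0.703, 0.08, -0.079, -0.702]
contact_force: [-0.9, -0.1, 5.6]
grip_width: 0.0166
```

Emit:
step_arm(
  increments=[
    [0,0,7,0,0],
    [0,1,12,0,0],
    [0,2,12,0,0],
    [0,3,11,0,0],
    [0,3,9,0,0],
    [0,3,6,0,0],
    [0,0,0,0,0],
    [0,0,0,0,0],
  ],
)

```text
t: 4.75
tcp_pos: [0.571, -0.0495, 0.1112]
tcp_rot: [0.703, 0.08, -0.078, -0.702]
contact_force: [1.8, -4.4, 6.3]
grip_width: 0.0168
```

```bash
python3 -c "
from h import *
where()"
```

```text
t 4.75 tcp [571.  -49.5 111.2] stand mm [[-49.5 113.1 111.2]] tool z [-0.2226  0.9749 -0.0024] x [0.975 0.223 0.003] F [ 1.8 -4.4  6.3] grip 0.0168 q7 [-0.1   0.57  0.15  1.84 -0.12  0.74  1.9 ]
```

Emit:
step_arm(
  increments=[
    [0,1,3,0,0],
    [0,1,3,0,0],
    [0,1,2,0,0],
    [0,0,0,0,0],
    [0,0,0,0,0],
  ],
)

```text
t: 5.25
tcp_pos: [0.5711, -0.0493, 0.1109]
tcp_rot: [0.706, 0.08, -0.075, -0.699]
contact_force: [-2.4, -19.2, 25.3]
grip_width: 0.0168
```

```bash
python3 -c "
from h import *
where()"
```

```text
t 5.25 tcp [571.1 -49.3 110.9] stand mm [[-49.7 113.2 110.9]] tool z [-0.2176  0.976  -0.0108] x [0.976 0.218 0.005] F [ -2.4 -19.2  25.3] grip 0.0168 q7 [-0.11  0.56  0.16  1.85 -0.11  0.73  1.89]
```

The arm is at its stop: the force rose with no motion. I'll relieve the push, open, rise, and look.

Emit:
step_arm(
  increments=[
    [0,-3,-7,0,0],
    [0,0,0,0,100],
    [0,0,0,0,100],
    [0,0,0,0,100],
    [0,0,0,0,100],
    [0,0,0,0,100],
    [0,-30,0,0,100],
    [0,-40,0,0,100],
    [0,-40,0,0,100],
    [0,0,0,0,100],
  ],
)

```text
t: 6.25
tcp_pos: [0.573, -0.0473, 0.2258]
tcp_rot: [0.703, 0.083, -0.076, -0.702]
contact_force: [1.2, -0.9, 0.8]
grip_width: 0.0858
```

Run:
```python
from h import *
from plant import *
s,M=where()
jm=np.array([.476,.1665,0]);jd=np.array([.3105,-.9506,0])
# jaw z along jar y ; candidates
g=jm-jd*.065
jy=np.array([-jd[1],jd[0],0])
for v in(jy,-jy):
    dth=np.arctan2(np.cross(M[:,2],v)[2],M[:,2]@v);print('turn about tool y',-dth,'q7',s['joint_pos'][6])
print('g',g,'tool shift now',((g+[0,0,.19]-s['tcp_pos'])@M*1000).round(1))
for n in('side','top'):pickle.dump(snapshot(n),open(n+'1.pkl','wb'))
T,S=load('top1'),load('side1')
for n,d,b in(('top',T,(310,240,470,335)),('side',S,(215,260,330,410))):
    X,c,uv=cloud(d,b);P=st(X)*1000
    k=(abs(P[:,2]-41)<3)&(abs(P[:,0]+130)<70)
    for q in(k&(P[:,1]>0)&(P[:,1]<60),k&(P[:,1]<0)&(P[:,1]>-60)):print(n,'rail',q.sum(),np.percentile(P[q],[5,50,95],axis=0).round(1).tolist())
    k=(abs(P[:,1])<15)&(P[:,0]>-60)&(P[:,0]<-20)&(c.max(1)<200);print('peg z',np.percentile(P[k,2],[50,90,97]).round(1))
    k=(abs(P[:,1])<36)&(P[:,2]>80)&(abs(P[:,0])<25);print('plate',k.sum(),np.percentile(P[k],[5,50,95],axis=0).round(1).tolist())
X,c,uv=cloud(S,(230,205,290,270));k=(c.min(1)>110)&(abs(X[:,2]-.06)<.006);print(rect(X[k]))
```

```text
t 6.25 tcp [573.  -47.3 225.8] stand mm [[-51.2 115.5 225.8]] tool z [-0.2233  0.9748 -0.0021] x [0.975 0.223 0.01 ] F [ 1.2 -0.9  0.8] grip 0.0858 q7 [-0.13  0.41  0.18  1.77 -0.09  0.96  1.87]
turn about tool y 1.4802657770670893 q7 1.8749890107783658
turn about tool y -1.6613268765227038 q7 1.8749890107783658
g [0.4558175 0.228289  0.       ] tool shift now [-53.   34.7 294.9]
top rail 128 [[-192.7, 35.3, 38.3], [-141.1, 39.3, 40.4], [-76.6, 42.5, 43.4]]
top rail 98 [[-193.6, -41.1, 38.3], [-145.1, -37.3, 40.4], [-94.2, -33.7, 43.4]]
peg z [664.2 672.3 674.8]Traceback (most recent call last):
  File "<stdin>", line 18, in <module>
    return _quantile_unchecked(
        a, q, axis, out, overwrite_input, method, keepdims, weights)
    return _ureduce(a,
                    func=_quantile_ureduce_func,
    ...<5 lines>...
                    overwrite_input=overwrite_input,
                    method=method)
    r = func(a, **kwargs)
    result = _quantile(arr,
                       quantiles=q,
    ...<2 lines>...
                       out=out,
                       weights=wgt)
    slices_having_nans = np.isnan(arr[-1, ...])
                                  ~~~^^^^^^^^^
IndexError: index -1 is out of bounds for axis 0 with size 0
```

Emit:
step_arm(
  increments=[
    [-7,0,37,0,100],
    [-7,0,37,0,100],
    [-7,0,37,0,100],
    [-7,0,37,0,100],
    [-7,0,37,0,100],
    [-6,0,37,0,100],
    [-6,0,37,0,100],
    [-6,0,36,0,100],
  ],
)

```text
t: 7.15
tcp_pos: [0.45, 0.2295, 0.2187]
tcp_rot: [0.703, 0.079, -0.081, -0.702]
contact_force: [-0.1, 0.2, -0.5]
grip_width: 0.0856
```

Emit:
step_arm(
  increments=[
    [0,0,0,0.148,100],
    [0,0,0,0.148,100],
    [0,0,0,0.148,100],
    [0,0,0,0.148,100],
    [0,0,0,0.148,100],
    [0,0,0,0.148,100],
    [0,0,0,0.148,100],
    [0,0,0,0.148,100],
    [0,0,0,0.148,100],
    [0,0,0,0.148,100],
  ],
)

```text
t: 8.15
tcp_pos: [0.4508, 0.228, 0.2186]
tcp_rot: [0.572, -0.417, 0.416, -0.57]
contact_force: [-0.3, -0.1, -0.4]
grip_width: 0.085
```

Run:
```python
from h import *
s,M=where()
S=load('side1');X,c,uv=cloud(S,(230,205,290,270));k=(c.min(1)>110)&(abs(X[:,2]-.06)<.006);print(rect(X[k]))
jd=np.array([.3105,-.9506,0]);g=np.array([.476,.1665,.02])-jd*.065
print(((g-s['tcp_pos'])@M*1000).round(1), np.degrees(np.arctan2(np.cross(M[:,0],jd)[2],M[:,0]@jd)))
```

```text
t 8.15 tcp [450.8 228.  218.6] stand mm [[-346.9   57.7  218.6]] tool z [ 0.9523  0.3051 -0.003 ] x [ 0.305 -0.952  0.001] F [-0.3 -0.1 -0.4] grip 0.085 q7 [-0.83  0.32  0.34  1.94 -0.13  0.91 -0.12]
(array([462.5, 211.8]), array([61.2, 98.8]), 17.7, [[418.0, 250.0], [448.0, 155.0], [507.0, 174.0], [477.0, 268.0]])
[  1.1 198.6   5.5] 0.3218902235618569
```

Emit:
step_arm(
  increments=[
    [1,40,5,0,100],
    [0,40,0,0,100],
    [0,40,0,0,100],
    [0,40,0,0,100],
    [0,25,0,0,100],
    [0,11,0,0,100],
    [0,0,0,0,100],
    [0,0,0,0,100],
  ],
)

```text
t: 8.95
tcp_pos: [0.4573, 0.2292, 0.0248]
tcp_rot: [-0.572, 0.415, -0.415, 0.573]
contact_force: [-0.6, 0.2, 0.2]
grip_width: 0.0854
```

Emit:
step_arm(
  increments=[
    [0,0,0,0,0],
    [0,0,0,0,0],
    [0,0,0,0,0],
    [0,0,0,0,0],
    [0,0,0,0,0],
    [0,0,0,0,0],
  ],
  squeeze=40,
)

```text
t: 9.55
tcp_pos: [0.458, 0.2297, 0.0257]
tcp_rot: [-0.572, 0.415, -0.415, 0.573]
contact_force: [-0.7, 0.6, 5.5]
grip_width: 0.0594
```

Run:
```python
from h import *
s,M=where()
```

```text
t 9.55 tcp [458.  229.7  25.7] stand mm [[-346.9   65.    25.7]] tool z [0.9505 0.3108 0.0025] x [ 0.311 -0.95  -0.001] F [-0.7  0.6  5.5] grip 0.0594 q7 [-0.72  0.65  0.22  2.03 -0.28  0.49  0.01]
```

Emit:
step_arm(
  increments=[
    [0,-40,0,0,0],
    [0,-40,0,0,0],
    [0,-15,0,0,0],
    [0,0,0,0.091,0],
    [0,0,0,0,0],
  ],
)

```text
t: 10.05
tcp_pos: [0.4573, 0.2296, 0.1204]
tcp_rot: [-0.552, 0.441, -0.441, 0.554]
contact_force: [-0.3, -0.5, -2.0]
grip_width: 0.0595
```

```bash
cat > a.py <<'E'
from h import *
import sys
s,M=where();tx,ty,tz=[float(v)/1000 for v in sys.argv[1:4]]
print('shift',((O+tx*SX+ty*SY+[0,0,tz]-s['tcp_pos'])@M*1000).round(1),'turn',-np.arctan2(np.cross(M[:,0],SX)[2],M[:,0]@SX).round(4))
E
python3 a.py -158 1 120
```

```text
t 10.05 tcp [457.3 229.6 120.4] stand mm [[-347.    64.3  120.4]] tool z [0.975  0.2224 0.0018] x [ 0.222 -0.975 -0.001] F [-0.3 -0.5 -2. ] grip 0.0595 q7 [-0.81  0.48  0.32  2.   -0.23  0.69 -0.12]
shift [ 1.89e+02  1.00e-01 -6.33e+01] turn -0.0002
```

Emit:
step_arm(
  increments=[
    [24,0,-9,0,0],
    [33,0,-11,0,0],
    [33,0,-11,0,0],
    [33,0,-11,0,0],
    [33,0,-11,0,0],
    [33,0,-10,0,0],
    [0,0,0,0,0],
    [0,0,0,0,0],
  ],
)

```text
t: 10.85
tcp_pos: [0.4375, 0.0303, 0.1193]
tcp_rot: [0.553, -0.441, 0.441, -0.553]
contact_force: [-0.6, 0.8, -1.2]
grip_width: 0.0589
```

```bash
python3 a.py -158 1 52
python3 - <<'E'
from h import *
from plant import *
for n in('side','top'):pickle.dump(snapshot(n),open(n+'2.pkl','wb'))
S,T=load('side2'),load('top2')
a=cv2.resize(S['frame'][180:400,190:400,::-1],None,fx=2,fy=2,interpolation=2);b=cv2.resize(T['frame'][200:340,235:470,::-1],(440*235//235,262))
im=np.zeros((440,860,3),np.uint8);im[:,:420]=a;im[:262,420:]=b;cv2.imwrite('pics/g2.png',im[:,:800])
E
```

```text
t 10.85 tcp [437.5  30.3 119.3] stand mm [[-157.     0.7  119.3]] tool z [ 9.749e-01  2.228e-01 -3.000e-04] x [ 0.223 -0.975 -0.   ] F [-0.6  0.8 -1.2] grip 0.0589 q7 [-0.46  0.38  0.35  2.18 -0.22  0.61  0.27]
shift [-0.9 67.3  0.3] turn 0.0002
```

View pics/g2.png

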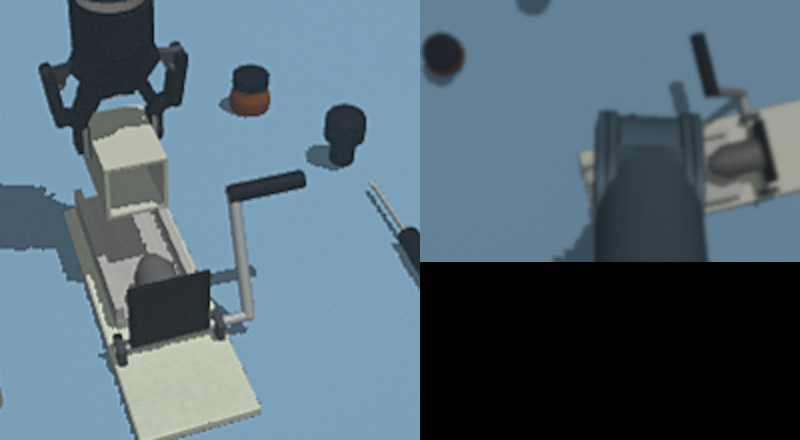

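The jar is held level over the channel with its mouth at crop (137,187), in line with the peg, and the plate is upright. I'll lower it, slowly at the end.

Emit:
step_arm(
  increments=[
    [0,25,0,0,0],
    [0,20,0,0,0],
    [0,8,0,0,0],
    [0,6,0,0,0],
    [0,4,0,0,0],
    [0,2,0,0,0],
    [0,1,0,0,0],
    [0,0,0,0,0],
  ],
)

```text
t: 11.75
tcp_pos: [0.438, 0.0309, 0.0536]
tcp_rot: [-0.553, 0.441, -0.441, 0.553]
contact_force: [-0.2, 0.2, -1.4]
grip_width: 0.0594
```

```bash
python3 a.py -158 1 51
```

```text
t 11.75 tcp [438.   30.9  53.6] stand mm [[-157.5    1.3   53.6]] tool z [9.748e-01 2.231e-01 7.000e-04] x [ 0.223 -0.975  0.   ] F [-0.2  0.2 -1.4] grip 0.0594 q7 [-0.4   0.52  0.27  2.2  -0.31  0.46  0.34]
shift [-0.5  2.6 -0.3] turn 0.0006
```

Emit:
step_arm(
  increments=[
    [0,1,0,0,0],
    [0,1,0,0,0],
    [0,1,0,0,0],
    [0,0,0,0,0],
    [0,0,0,0,0],
  ],
)

```text
t: 12.25
tcp_pos: [0.438, 0.0309, 0.0516]
tcp_rot: [-0.553, 0.441, -0.441, 0.553]
contact_force: [-6.8, -0.6, 21.8]
grip_width: 0.0595
```

```bash
python3 a.py -158 1 51
```

```text
t 12.25 tcp [438.   30.9  51.6] stand mm [[-157.5    1.3   51.6]] tool z [9.748e-01 2.229e-01 7.000e-04] x [ 0.223 -0.975 -0.001] F [-6.8 -0.6 21.8] grip 0.0595 q7 [-0.39  0.52  0.27  2.2  -0.31  0.45  0.35]
shift [-0.4  0.6 -0.3] turn 0.0003
```

Emit:
step_arm(
  increments=[
    [0,-1,0,0,80],
    [0,0,0,0,80],
    [0,0,0,0,80],
    [0,0,0,0,80],
    [0,0,0,0,0],
    [0,0,0,0,0],
    [0,0,0,0,0],
    [0,0,0,0,0],
  ],
  squeeze=30,
)

```text
t: 13.05
tcp_pos: [0.4379, 0.0309, 0.0513]
tcp_rot: [-0.553, 0.441, -0.441, 0.553]
contact_force: [0.0, -0.3, 1.1]
grip_width: 0.0599
```

Emit:
step_arm(
  increments=[
    [8,0,0,0,0],
    [12,0,0,0,0],
    [12,0,0,0,0],
    [8,0,0,0,0],
    [0,0,0,0,0],
  ],
)

```text
t: 13.55
tcp_pos: [0.447, -0.0106, 0.0513]
tcp_rot: [0.552, -0.441, 0.442, -0.552]
contact_force: [0.2, -1.7, 1.7]
grip_width: 0.0595
```

```bash
python3 a.py -70 1 53
```

```text
t 13.55 tcp [447.  -10.6  51.3] stand mm [[-115.1    0.9   51.3]] tool z [9.755e-01 2.199e-01 3.000e-04] x [ 0.22  -0.976  0.001] F [ 0.2 -1.7  1.7] grip 0.0595 q7 [-0.3   0.53  0.27  2.18 -0.3   0.46  0.43]
shift [45.1 -1.6  0.3] turn -0.0027
```

Emit:
step_arm(
  increments=[
    [10,0,0,0,0],
    [12,0,0,0,0],
    [12,0,0,0,0],
    [8,0,0,0,0],
    [2,0,0,0,0],
    [2,0,0,0,0],
    [2,0,0,0,0],
    [0,0,0,0,0],
  ],
)

```text
t: 14.35
tcp_pos: [0.4574, -0.0548, 0.0513]
tcp_rot: [-0.553, 0.441, -0.441, 0.553]
contact_force: [-0.1, 1.3, 4.3]
grip_width: 0.0595
```

```bash
python3 a.py -66 1 53
```

```text
t 14.35 tcp [457.4 -54.8  51.3] stand mm [[-69.7   1.2  51.3]] tool z [0.9747 0.2235 0.    ] x [ 0.224 -0.975 -0.   ] F [-0.1  1.3  4.3] grip 0.0595 q7 [-0.19  0.54  0.26  2.15 -0.29  0.48  0.52]
shift [ 3.7 -1.7 -0.2] turn 0.001
```

Emit:
step_arm(
  increments=[
    [2,0,0,0,0],
    [2,0,0,0,0],
    [2,0,0,0,0],
    [0,0,0,0,0],
  ],
)

```text
t: 14.75
tcp_pos: [0.4586, -0.0595, 0.0513]
tcp_rot: [-0.553, 0.441, -0.44, 0.553]
contact_force: [-1.1, 6.8, 6.7]
grip_width: 0.0597
```

```bash
python3 a.py -66 1 53
```

```text
t 14.75 tcp [458.6 -59.5  51.3] stand mm [[-64.8   1.3  51.3]] tool z [ 9.747e-01  2.236e-01 -3.000e-04] x [ 0.224 -0.975 -0.002] F [-1.1  6.8  6.7] grip 0.0597 q7 [-0.18  0.55  0.26  2.14 -0.29  0.48  0.53]
shift [-1.2 -1.7 -0.2] turn 0.001
```

Emit:
step_arm(
  increments=[
    [2,0,0,0,0],
    [1,0,0,0,0],
    [0,0,0,0,0],
    [0,0,0,0,0],
  ],
)

```text
t: 15.15
tcp_pos: [0.4586, -0.0596, 0.0514]
tcp_rot: [-0.552, 0.442, -0.438, 0.554]
contact_force: [-4.2, 15.3, 13.3]
grip_width: 0.0595
```

```bash
python3 a.py -66 1 53
```

```text
t 15.15 tcp [458.6 -59.6  51.4] stand mm [[-64.7   1.2  51.4]] tool z [ 0.9744  0.2247 -0.0013] x [ 0.225 -0.974 -0.006] F [-4.2 15.3 13.3] grip 0.0595 q7 [-0.17  0.55  0.25  2.14 -0.29  0.49  0.54]
shift [-1.3 -1.6 -0.2] turn 0.0022
```

The jar stopped against the plate: push force 16 N with no motion. I'll relieve, release and rise, then check.

Emit:
step_arm(
  increments=[
    [-3,0,0,0,0],
    [0,0,0,0,100],
    [0,0,0,0,100],
    [0,0,0,0,100],
    [0,0,0,0,100],
    [0,-30,0,0,100],
    [0,-40,0,0,100],
    [0,-50,0,0,100],
    [0,-50,0,0,100],
    [-30,0,0,0,100],
  ],
)

```text
t: 16.15
tcp_pos: [0.4568, -0.0351, 0.2274]
tcp_rot: [-0.549, 0.439, -0.446, 0.554]
contact_force: [1.0, 1.4, -0.1]
grip_width: 0.0856
```

```bash
python3 a.py -50 115 230
python3 - <<'E'
from h import *
from plant import *
d=snapshot('side');pickle.dump(d,open('side3.pkl','wb'))
cv2.imwrite('pics/g3.png',cv2.resize(d['frame'][220:400,200:400,::-1],None,fx=3.3,fy=3.3,interpolation=2))
X,c,uv=cloud(d,(215,220,330,400));P=st(X)*1000
k=(c.min(1)>110)&(P[:,2]>75)&(P[:,2]<95)&(abs(P[:,1])<40);print('jar top',k.sum(),np.percentile(P[k],[2,50,98],axis=0).round(1).tolist(),rect(P[k]/1000))
k=(c.max(1)<70)&(abs(P[:,1])<45)&(P[:,2]>30)&(P[:,2]<100)&(abs(P[:,0])<30);print('plate',k.sum(),np.percentile(P[k],[2,50,98],axis=0).round(1).tolist(),'tilt',np.degrees(np.arctan(np.polyfit(P[k,2],P[k,0],1)[0])).round(1))
k=(c.max(1)<70)&(P[:,1]>80)&(P[:,2]>110)&(P[:,2]<150);print('bar',k.sum(),P[k].mean(0).round(1))
E
```

```text
t 16.15 tcp [456.8 -35.1 227.4] stand mm [[-89.    4.9 227.4]] tool z [0.9762 0.2164 0.0123] x [ 0.216 -0.976  0.003] F [ 1.   1.4 -0.1] grip 0.0856 q7 [-0.37  0.21  0.39  2.06 -0.1   0.88  0.3 ]
shift [ 38.3  -1.1 110.4] turn -0.0063
jar top 1057 [[-90.0, -28.9, 85.0], [-47.3, -0.7, 87.5], [-8.8, 28.5, 90.0]] (array([-49.3,  -0.1]), array([60.8, 88.3]), 89.8, [[-94.0, -30.0], [-5.0, -31.0], [-5.0, 30.0], [-93.0, 30.0]])
plate 1141 [[3.8, -36.2, 31.2], [7.1, -0.6, 66.8], [9.1, 36.9, 97.1]] tilt -0.3
bar 182 [-43.9 101.2 137.4]
```

View pics/g3.png

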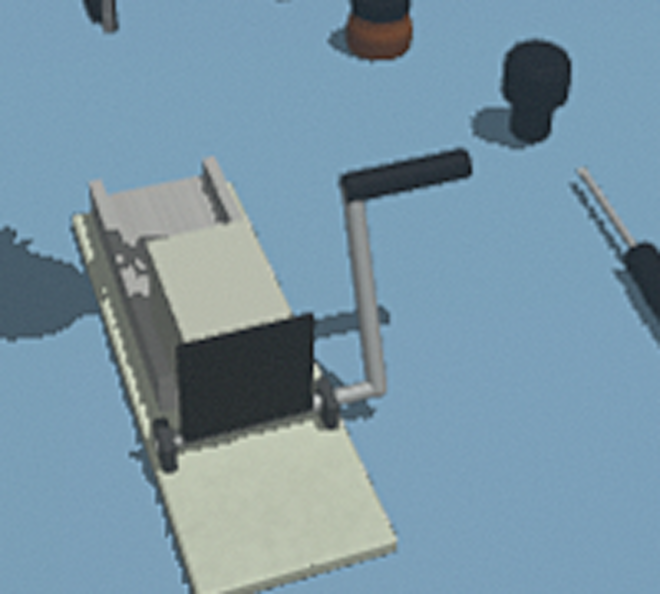

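The jar is home: its body end measures x ≈ -93 (‑92 expected), the plate is upright with 0.3° tilt, and the rim at crop (180,345) is hidden flush behind the plate. Now the handle.

Emit:
step_arm(
  increments=[
    [10,0,28,0,100],
    [10,0,28,0,100],
    [10,0,28,0,100],
    [9,0,26,0,100],
  ],
)

```text
t: 16.6
tcp_pos: [0.5689, -0.0453, 0.2207]
tcp_rot: [0.553, -0.441, 0.44, -0.553]
contact_force: [0.1, 0.2, 0.4]
grip_width: 0.0854
```

Emit:
step_arm(
  increments=[
    [0,0,0,-0.149,100],
    [0,0,0,-0.149,100],
    [0,0,0,-0.149,100],
    [0,0,0,-0.149,100],
    [0,0,0,-0.149,100],
    [0,0,0,-0.149,100],
    [0,0,0,-0.149,100],
    [0,0,0,-0.149,100],
    [0,0,0,-0.149,100],
    [0,0,0,-0.149,100],
  ],
)

```text
t: 17.6
tcp_pos: [0.5675, -0.0453, 0.2206]
tcp_rot: [-0.705, -0.053, 0.054, 0.705]
contact_force: [-0.7, 0.0, 0.4]
grip_width: 0.0855
```

Emit:
step_arm(
  increments=[
    [0,0,0,-0.08,100],
    [0,0,0,0,100],
    [0,0,0,0,100],
  ],
)

```text
t: 17.9
tcp_pos: [0.5677, -0.0453, 0.2209]
tcp_rot: [-0.703, -0.078, 0.078, 0.703]
contact_force: [-0.0, -0.4, 0.4]
grip_width: 0.0854
```

```bash
python3 a.py -50 115 112
```

```text
t 17.9 tcp [567.7 -45.3 220.9] stand mm [[-54.5 110.8 220.9]] tool z [-2.198e-01  9.755e-01  2.000e-04] x [ 0.976  0.22  -0.001] F [-0.  -0.4  0.4] grip 0.0854 q7 [-0.03  0.41  0.04  1.77 -0.02  0.96  1.81]
shift [  4.3 108.9  -4.5] turn 1.568
```

Emit:
step_arm(
  increments=[
    [4,30,-4,0,100],
    [0,35,0,0,100],
    [0,30,0,0,100],
    [0,14,0,0,100],
    [0,0,0,0,0],
    [0,0,0,0,0],
    [0,0,0,0,0],
    [0,0,0,0,0],
    [0,0,0,0,0],
    [0,0,0,0,0],
  ],
  squeeze=40,
)

```text
t: 18.9
tcp_pos: [0.5738, -0.0488, 0.1135]
tcp_rot: [0.703, 0.08, -0.078, -0.702]
contact_force: [-0.1, -1.9, 6.5]
grip_width: 0.0166
```

```bash
python3 a.py 109 115 54
```

```text
t 18.9 tcp [573.8 -48.8 113.5] stand mm [[-49.6 116.  113.5]] tool z [-0.2217  0.9751 -0.0013] x [0.975 0.222 0.002] F [-0.1 -1.9  6.5] grip 0.0166 q7 [-0.02  0.56  0.03  1.83 -0.02  0.75  1.82]
shift [  -0.9   59.7 -158.5] turn 1.5699
```

Emit:
step_arm(
  increments=[
    [0,-4,-10,0,0],
    [0,-3,-10,0,0],
    [0,-2,-10,0,0],
    [0,-1,-10,0,0],
    [0,-1,-11,0,0],
    [0,0,-10,0,0],
    [0,1,-10,0,0],
    [0,2,-11,0,0],
    [0,4,-10,0,0],
    [0,4,-9,0,0],
  ],
)

```text
t: 19.9
tcp_pos: [0.5958, -0.1449, 0.113]
tcp_rot: [-0.702, -0.08, 0.079, 0.704]
contact_force: [-0.3, 4.6, 1.8]
grip_width: 0.0165
```

```bash
python3 a.py 109 115 54
```

```text
t 19.9 tcp [ 595.8 -144.9  113. ] stand mm [[ 48.9 116.  113. ]] tool z [-0.2231  0.9748  0.0027] x [0.975 0.223 0.001] F [-0.3  4.6  1.8] grip 0.0165 q7 [ 0.14  0.62  0.04  1.73 -0.03  0.8   1.99]
shift [ -1.1  58.8 -60.2] turn 1.5713
```

Emit:
step_arm(
  increments=[
    [0,5,-9,0,0],
    [0,6,-9,0,0],
    [0,6,-8,0,0],
    [0,7,-8,0,0],
    [0,8,-7,0,0],
    [0,8,-6,0,0],
    [0,5,-3,0,0],
    [0,4,-3,0,0],
    [0,5,-3,0,0],
    [0,0,0,0,0],
  ],
)

```text
t: 20.9
tcp_pos: [0.6081, -0.2003, 0.0576]
tcp_rot: [-0.702, -0.079, 0.079, 0.703]
contact_force: [3.2, 3.8, -2.1]
grip_width: 0.0167
```

```bash
python3 a.py 109 115 54
```

```text
t 20.9 tcp [ 608.1 -200.3   57.6] stand mm [[105.7 115.7  57.6]] tool z [-0.2229  0.9748  0.0012] x [0.975 0.223 0.001] F [ 3.2  3.8 -2.1] grip 0.0167 q7 [ 0.22  0.74  0.03  1.67 -0.04  0.74  2.07]
shift [-0.7  3.6 -3.3] turn 1.5711
```

Close to the stop. I'll creep in until the force rises.

Emit:
step_arm(
  increments=[
    [0,3,-1,0,0],
    [0,3,-1,0,0],
    [0,3,-1,0,0],
    [0,0,0,0,0],
    [0,0,0,0,0],
  ],
)

```text
t: 21.4
tcp_pos: [0.6091, -0.2042, 0.0491]
tcp_rot: [0.703, 0.08, -0.079, -0.702]
contact_force: [4.9, 2.1, -0.4]
grip_width: 0.0167
```

```bash
python3 a.py 109 115 54
```

```text
t 21.4 tcp [ 609.1 -204.2   49.1] stand mm [[109.8 115.7  49.1]] tool z [-2.224e-01  9.749e-01 -7.000e-04] x [0.975 0.222 0.001] F [ 4.9  2.1 -0.4] grip 0.0167 q7 [ 0.23  0.75  0.03  1.67 -0.04  0.72  2.08]
shift [-0.7 -4.9  0.8] turn 1.5707
```

Emit:
step_arm(
  increments=[
    [0,3,-1,0,0],
    [0,3,-1,0,0],
    [0,0,0,0,0],
    [0,0,0,0,0],
  ],
)

```text
t: 21.8
tcp_pos: [0.6093, -0.2046, 0.0475]
tcp_rot: [-0.702, -0.08, 0.079, 0.703]
contact_force: [-11.5, 11.8, 39.5]
grip_width: 0.0168
```

```bash
python3 a.py 109 115 54
python3 - <<'E'
from h import *
from plant import *
d=snapshot('side');pickle.dump(d,open('side4.pkl','wb'))
cv2.imwrite('pics/g4.png',cv2.resize(d['frame'][200:400,200:420,::-1],None,fx=3,fy=3,interpolation=2))
E
```

```text
t 21.8 tcp [ 609.3 -204.6   47.5] stand mm [[110.2 115.9  47.5]] tool z [-0.2231  0.9748  0.0018] x [0.975 0.223 0.001] F [-11.5  11.8  39.5] grip 0.0168 q7 [ 0.23  0.75  0.03  1.66 -0.04  0.73  2.08]
shift [-0.9 -6.5  1.2] turn 1.5713
```

View pics/g4.png

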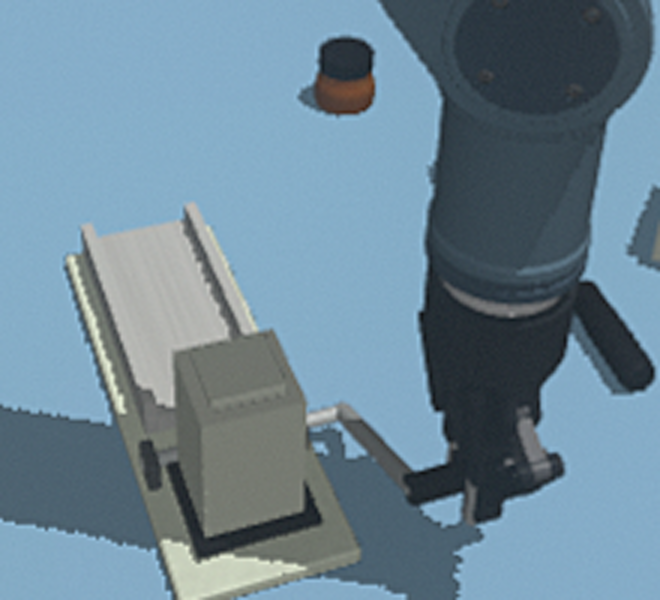

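At the stop: 39 N with no motion, and the jar stands upright on the plate at crop (240,450). I'll relieve, release and rise.

Emit:
step_arm(
  increments=[
    [0,-5,1,0,0],
    [0,0,0,0,100],
    [0,0,0,0,100],
    [0,0,0,0,100],
    [0,0,0,0,100],
    [0,0,0,0,100],
    [0,-30,0,0,100],
    [0,-40,0,0,100],
    [0,-50,0,0,100],
    [0,-30,0,0,100],
  ],
)

```text
t: 22.85
tcp_pos: [0.6098, -0.2057, 0.2021]
tcp_rot: [0.703, 0.08, -0.078, -0.702]
contact_force: [0.1, -0.0, -0.5]
grip_width: 0.0857
```

Emit:
step_arm(
  increments=[
    [25,-10,0,0,100],
    [25,-10,0,0,100],
    [0,0,0,0,100],
    [0,0,0,0,100],
  ],
)

```text
t: 23.25
tcp_pos: [0.657, -0.1939, 0.2178]
tcp_rot: [0.703, 0.079, -0.08, -0.703]
contact_force: [-0.7, -0.4, -0.7]
grip_width: 0.0854
```

```bash
python3 a.py 109 115 54
python3 - <<'E'
from h import *
from plant import *
for n in('side','top'):pickle.dump(snapshot(n),open(n+'5.pkl','wb'))
d=load('side5')
cv2.imwrite('pics/g5.png',cv2.resize(d['frame'][180:400,200:440,::-1],None,fx=2.7,fy=2.7,interpolation=2))
for n,b in(('side',(215,270,330,400)),('top',(330,240,480,330))):
    d=load(n+'5');X,c,uv=cloud(d,b);P=st(X)*1000;g=(c.max(1)-c.min(1)<40)|(c[:,0]>c[:,2])
    k=g&(P[:,2]>110)&(P[:,2]<130)&(P[:,0]>-20)&(P[:,0]<90)&(abs(P[:,1])<45);print(n,'jar top',k.sum(),np.percentile(P[k],[2,50,98],axis=0).round(1).tolist())
    A=np.c_[P[k,:2],np.ones(k.sum())];q=k&(P[:,2]>np.percentile(P[k,2],60)-3)
    A=np.c_[P[q,:2],np.ones(q.sum())];print('slope deg',np.degrees(np.linalg.lstsq(A,P[q,2],rcond=None)[0][:2]).round(1),'z',np.median(P[q,2]))
    k=(c.max(1)<60)&(abs(P[:,1])<42)&(P[:,2]>10)&(P[:,2]<40)&(P[:,0]>-15)&(P[:,0]<90);print('plate',k.sum(),np.percentile(P[k],[2,50,98],axis=0).round(1).tolist())
    b2=(290,290,400,400) if n=='side' else (400,180,470,260)
    X,c,uv=cloud(d,b2);P=st(X)*1000;k=(c.max(1)<70)&(P[:,1]>76)&(P[:,1]<155)&(P[:,2]>40)&(P[:,2]<110)&(abs(P[:,0]-108)<30);print('bar',k.sum(),np.percentile(P[k],[3,50,97],axis=0).round(1).tolist())
E
```

```text
t 23.25 tcp [ 657.  -193.9  217.8] stand mm [[110.3 164.8 217.8]] tool z [-0.2228  0.9749 -0.    ] x [ 0.975  0.223 -0.001] F [-0.7 -0.4 -0.7] grip 0.0854 q7 [ 0.19  0.61  0.05  1.45 -0.03  1.08  2.04]
shift [-49.7 163.8   1.3] turn 1.571
side jar top 1038 [[6.5, -30.1, 111.0], [43.6, -2.9, 120.6], [65.5, 28.4, 124.9]]
slope deg [-0.2  0.1] z 122.99500218665678
plate 354 [[9.7, -36.6, 19.7], [68.3, -15.6, 23.4], [75.8, 37.2, 25.7]]
bar 401 [[104.8, 78.5, 74.0], [114.1, 110.5, 81.7], [118.5, 144.6, 85.0]]
top jar top 725 [[5.3, -29.7, 110.7], [33.2, -1.0, 119.2], [62.0, 28.0, 127.2]]
slope deg [-0.1  0.1] z 121.87085608447265
plate 69 [[5.8, -36.6, 15.8], [27.3, -33.8, 21.9], [64.6, 35.5, 31.7]]
bar 184 [[100.1, 78.8, 74.9], [106.0, 108.2, 81.8], [113.2, 141.5, 88.1]]
```

View pics/g5.png

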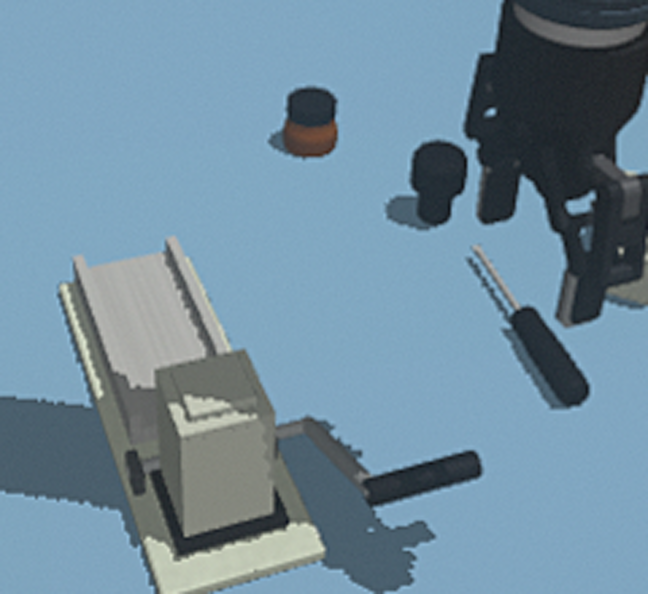

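The jar foot is at z ≈ 122–123 mm (122 expected), level to 0.2°. The bar top is at 82 mm, so its centre is at about 73 mm, which is the up stop. Nothing touches the robot, and the bystanders are in place. Handing in.

```bash
python3 -c "
from plant import *
print(job_done())"
```

```text
the job is handed in; nothing more can be done
None
```

The jar now stands mouth down on the upright peg, and I handed the job in at about 23 s of the 72 s allowed.

I folded the peg arm flat to its stop and laid the left-most jar in the channel with its mouth towards the peg. I then slid it home until the force rose with no further motion, and swung the arm up by its handle to the upper stop.

**Jar home (arm flat):** the jar's body end measured x ≈ -93 mm, against -92 mm expected. The plate was upright to 0.3°.

**At the end:**
- **Jar:** the foot is 122–123 mm above the bench (122 expected) and level to about 0.2°.
- **Peg arm:** the handle centre is about 73 mm high, the value for fully up.
- **Robot:** the gripper is clear with near-zero force.
- **Bystanders:** the pot, eyepiece and screwdriver look untouched in the last picture. I judged this by eye and did not measure it.

Two readings stood out:
- **Force at the upper stop:** the wrist force reached about 43 N in total (39.5 N of it vertical) as the fingers pushed the handle onto the stop. That is well below the 120 N wrist limit; the 40 N limit is for the arm or the gripper's body.
- **Handle height in the grip:** the TCP (finger tip) finished 6–7 mm lower than I expected, so the bar probably slipped a little in the fingers. The cameras showed the handle at the correct height.

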